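Push the vial rack past the post into the autosampler bay

ROBOT

A 6-joint arm with a two-finger parallel gripper is mounted at the origin on the work surface. World frame = base frame: x ahead of the robot, y to its left, z up, the work surface at z = 0. Lengths are in m, angles in degrees, forces in N, time in s.
With the tool pointing down it reaches from about 0.25 to 0.725 m from the base axis. Payload 9.7 kg.
Tool frame: the origin (TCP) lies between the finger pads; the fingertips stand 11 mm ahead of it and the grasp point (between the pads) lies 8 mm behind it; y points along the fingers, x is the direction in which the jaws open and shut, and the axes are right-handed (so a half turn about y gives the same grasp; the last joint's range is limited). The gripper opens to 85 mm and grips with 20 to 120 N. Pads are 22 mm wide; open, the fingers measure 114 mm over their backs; the gripper's body (76 mm by 85 mm) begins 54 mm behind the grasp point. The pads swing forward as they close: fully open they stand 13 mm farther back than shut.
Start: joints at [70.245, 4.979, 10.078, 95.1, 0, 90], TCP at [0.186, 0.518, 0.242] pointing down, gripper open.
Joint ranges: [-179.16, 179.16], [-48.56, 103.87], [-65.8, 70.77], [-126.05, 130.52], [-82.76, 87.17], [-180, 180]. Speed limits (degrees/s): [127.2, 127.2, 147.25, 180, 180, 180].

INTERFACE

Orientations are given as [roll, pitch, yaw] about the fixed x, y, z axes, in that order (R = Rz(yaw) Ry(pitch) Rx(roll)).
In Python, from workcell import bot, vision gives the robot as it stands. The module is installed in compiled form; this text tells all that it offers.
- The arm moves only by the shell command python3 -m crank 'ROWS' [OPENING] [FORCE]. ROWS is text: rows parted by semicolons, each of 6 numbers parted by spaces: the shift along the tool's x, y, z in m, then the turn, a rotation vector about the tool's x, y, z in rad. A call has 1 to 8 rows; each row is the pose to reach, as a shift and turn from the pose commanded when the call began, along the tool's axes at that moment; what a row does not reach only later rows make up. A row lasts 1/10 s, in which the tool goes at most 50 mm and 8.59 degrees, less where a joint would pass 70% of its speed; a pose out of reach is approached as far as the arm can. A call with a gripper value outside its range is refused whole. OPENING is the gripper's target within -1 to 1 (shut at 1, half-way at 0, fully open at -1), set as the call begins (- or left out, the last holds). The fingers move at their own pace and stop on an object; FORCE is the grip in N (left out, the last holds). Time passes only in rows, so rows that repeat a pose let the fingers close. It gives the time, the measured TCP pose, the force and the opening at its end, in the units of the state.
- bot.get_obs(): the state, without advancing time (a new reading comes with each control period).
- vision.camera(name): name is "scene" or "top" or "wrist"; returns the picture (384x512x3 uint8, red, green, blue); there is no depth.
- vision.get_calibration(name): a dict with "fx", "fy", "cx", "cy" (pixels), "distortion" ([k1, k2, p1, p2, k3] as OpenCV has them; the pictures are not rectified), "rvec" (rotation vector, rad) and "tvec" (3), from world to camera coordinates, as OpenCV has them. Camera axes: x right, y down, z forward; pixel columns grow to the right and rows downward; lengths in m; the calibration is good to about 2 mm. A picture is of the moment at which its call begins: read the wrist's pose just before it. get_calibration takes no time and is no camera call; for the wrist camera it gives the pose at the moment of the call.
- bot.job_done(): hands the job in, once; it reports no verdict.
The state is a dict: "time": time; "q": joint angles; "qd": joint speeds; "joint_efforts": joint torques, N m; "ee_pos": TCP position; "tcp_rot": TCP orientation; "wrist_force": force on the tool from outside, world axes, zero at the start; "torque": the same for the moment, N m; "opening": finger opening in m.
Only numpy, scipy, OpenCV 4.12 (cv2) and the standard library are available. Lean on these libraries where they do the work, as an engineer would, in place of code of your own. Each camera call takes 0.05 s, during which the arm holds its last target. There are 200 camera calls.

TASK

Push the long vial rack across the bench into the autosampler's loading bay, end first, until its leading end is fully home against the back of the bay; it lies crosswise behind the steel post, so push one end round and then the other to angle it past the post. The samples have settled, so only push the rack along the bench with the fingers: do not lift or tip it. Leave the bottle, jar and beaker where they stand, and finish clear of everything.

Things in the scene. Friction and masses are not known exactly. Their poses are not given: they have to be found in the camera images.
- rack: loose aluminium rack 200 mm long (its x axis), 36 mm wide (y), solid to 32 mm high, with a row of seven capped vials fixed in its top up to 56 mm; 0.28 to 0.56 kg. Origin: centre of its underside, flat on the bench. The same both ways round: either end may go in first. It slides on the bench, and starts roughly crosswise to the bay, beyond the post.
- rack_end_a (a point): middle of the rack's +x end face, 100 mm from the rack's origin, 16 mm above its underside
- rack_end_b (a point): middle of the rack's -x end face, 100 mm from the rack's origin, 16 mm above its underside
- bay: fixed white autosampler (160 x 110 mm, 100 mm high) with a roofless loading bay before it: two parallel steel walls 8 mm thick, 30 mm high, 56 mm apart inside, 150 mm long, their ends flared outwards to 75 mm apart over 25 mm before the mouth. Origin: centre of the mouth, on the bench (the bay's floor). +y points out of the bay, x across it. With the rack home, the rack's origin is at y = -50 mm.
- bay_back (a point): middle of the bay's back stop (the autosampler's front face), 150 mm inside the mouth, 16 mm above the bench; the leading end of a rack that is home touches it and 50 mm of the rack stands out of the mouth
- post: fixed upright steel post, 16 mm diameter, 64 mm high, on a disc foot of 28 mm diameter and 6 mm height. Origin on the bench on its axis. It stands 55 to 75 mm to the bay's -x side of the bay's centre line, 60 to 100 mm in front of the mouth, clear of a rack that lies along the centre line.
- bottle: bystander: amber screw-cap bottle, 62 mm diameter, 130 mm tall, loose, origin at the centre of its underside; to be left alone
- jar: bystander: clear jar with white lid, 60 mm diameter, 75 mm tall, loose, origin at the centre of its underside; to be left alone
- beaker: bystander: open white beaker, 64 mm diameter, 80 mm tall, loose, origin at the centre of its underside; to be left alone

How it is judged:
By the outcome, as a careful person would: the job done as asked, in the order asked, and still so for the second after the job is handed in, with the robot touching nothing.
It also fails if it takes over 72 s, if anything falls off the work surface, if the arm or the gripper's body presses on something with over 40 N, if the wrist force passes 120 N, or if a joint passes its speed limit or range.

## Working session

There is one attempt and no reset: what is moved stays moved. The work goes in short steps, Python scripts to look and compute and a shell command to move; the robot and the scene stay as the last step left them, time stands still between calls to the robot, and variables do not carry over. Pictures are saved under pics/ and viewed, about 8 in all and at most 12, crops included, and the job is handed in when it is done.

```bash
mkdir -p pics; python3 - <<'E'
from workcell import bot, vision
import cv2
o=bot.get_obs(); print({k:o[k] for k in('time','ee_pos','tcp_rot','wrist_force','opening')})
for n in('top','scene'):
    im=vision.camera(n); cv2.imwrite(f'pics/{n}0.png',im[:,:,::-1])
    print(n,vision.get_calibration(n))
E
```

```text
{'time': 0.0, 'ee_pos': array([0.18583508, 0.51740908, 0.24159261]), 'tcp_rot': array([-9.00010484e+01,  7.66958627e-02,  7.02458793e+01]), 'wrist_force': array([-0.68301575,  0.1050419 , -0.59146029]), 'opening': 0.08566243950147787}
top {'fx': 474.12953591332786, 'fy': 474.12953591332786, 'cx': 252.66143231617224, 'cy': 192.30751322213843, 'distortion': array([0.02803658, 0.        , 0.        , 0.        , 0.        ]), 'rvec': array([ 2.13267321, -2.11914435,  0.22891756]), 'tvec': array([-0.00440663,  0.58390853,  1.26609361])}
scene {'fx': 431.5531452003593, 'fy': 431.5531452003593, 'cx': 251.35238584442098, 'cy': 187.24856260939376, 'distortion': array([-0.11347358,  0.        ,  0.        ,  0.        ,  0.        ]), 'rvec': array([ 1.25947375,  2.30298499, -0.93266599]), 'tvec': array([ 0.30162105, -0.29746484,  1.36816733])}
```

View pics/top0.png

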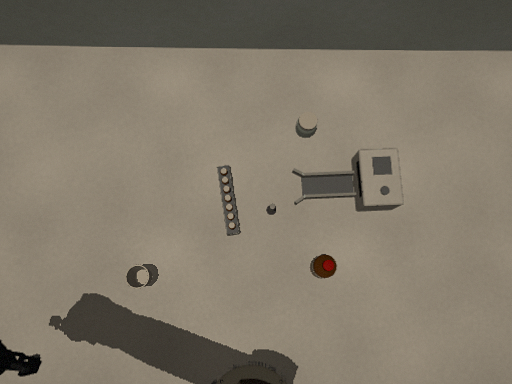

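View pics/scene0.png

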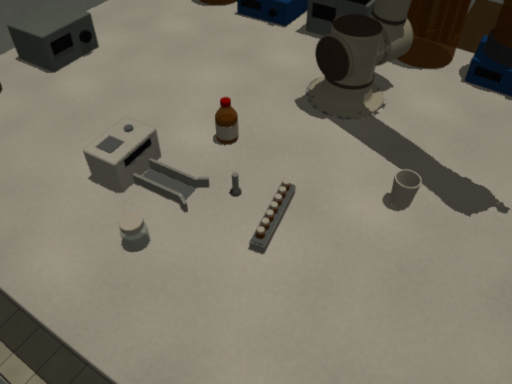

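```bash
cat > h.py <<'E'
import numpy as np,cv2
from workcell import bot,vision
def ray(n,uv,z,cal=None):
    c=cal or vision.get_calibration(n)
    K=np.array([[c['fx'],0,c['cx']],[0,c['fy'],c['cy']],[0,0,1]])
    p=cv2.undistortPoints(np.array(uv,float).reshape(-1,1,2),K,c['distortion']).reshape(-1,2)
    R=cv2.Rodrigues(c['rvec'])[0]; o=-R.T@c['tvec']
    d=np.c_[p,np.ones(len(p))]@R
    return o+d*((np.array(z)-o[2])/d[:,2])[:,None]
def proj(n,P):
    c=vision.get_calibration(n)
    K=np.array([[c['fx'],0,c['cx']],[0,c['fy'],c['cy']],[0,0,1]])
    return cv2.projectPoints(np.array(P,float),c['rvec'],c['tvec'],K,c['distortion'])[0].reshape(-1,2)
E
python3 - <<'E'
import cv2
a=cv2.imread('pics/top0.png')[145:245,210:370]
a=cv2.resize(a,None,fx=5,fy=5,interpolation=cv2.INTER_CUBIC)
cv2.imwrite('pics/c0.png',cv2.convertScaleAbs(a,alpha=1.5))
E
```

```text
(no output)
```

View pics/c0.png

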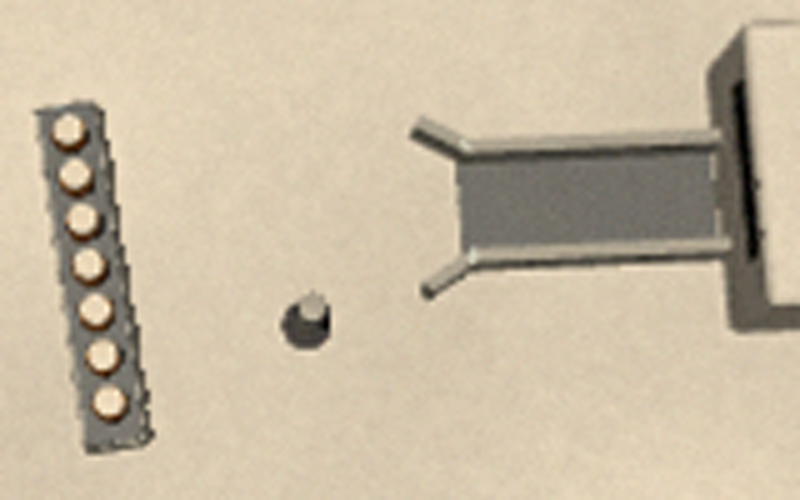

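```bash
python3 - <<'E'
from h import *
f=lambda u,v:(210+(u+.5)/5-.5,145+(v+.5)/5-.5)
names=['capA','cap4','capB','post','postfoot','wU0','wU1','wL0','wL1','fU','fL']
c=[(69,131),(90,266),(110,402),(313,306),(306,326),(465,146),(718,138),(472,255),(728,244),(418,128),(430,290)]
z=[.056,.056,.056,.064,.003,.03,.03,.03,.03,.03,.03]
P=ray('top',[f(*k) for k in c],z)
for n,p in zip(names,P): print(n,p.round(4))
P=dict(zip(names,P))
rc=(P['capA']+P['capB'])/2; d=P['capA']-P['capB']
print('rack',rc,np.degrees(np.arctan2(d[1],d[0])),np.linalg.norm(d))
for s in'UL':
    d=P[f'w{s}0']-P[f'w{s}1'];print(np.degrees(np.arctan2(d[1],d[0])),np.linalg.norm(d))
print((P['wU0']+P['wL0'])/2,(P['wU1']+P['wL1'])/2, np.linalg.norm(P['wU0']-P['wL0']))
g=[(307,124),(324,266),(142,275)]
print(ray('top',g,[.075,.13,.04]))
E
```

```text
capA [0.6454 0.082  0.056 ]
cap4 [0.5681 0.069  0.056 ]
capB [0.4919 0.0569 0.056 ]
post [ 0.5451 -0.0548  0.064 ]
postfoot [ 0.5437 -0.0543  0.003 ]
wU0 [ 0.6449 -0.1447  0.03  ]
wU1 [ 0.6509 -0.2909  0.03  ]
wL0 [ 0.5811 -0.1477  0.03  ]
wL1 [ 0.5887 -0.2943  0.03  ]
fU [ 0.6554 -0.1177  0.03  ]
fL [ 0.5606 -0.1234  0.03  ]
rack [0.56865458 0.06945178 0.056     ] 9.29848926210538 0.15546116092796788
92.35056625566612 0.1462791347241431
92.9661664459448 0.14680787261401335
[ 0.61300683 -0.14618648  0.03      ] [ 0.61980493 -0.2925701   0.03      ] 0.0639454169325264
[[ 0.77951668 -0.15381146  0.075     ]
 [ 0.37856815 -0.18301969  0.13      ]
 [ 0.35586931  0.29868807  0.04      ]]
```

```bash
cat >> h.py <<'E'
from scipy.optimize import differential_evolution
B0=np.array([.613,-.144]); BA=np.radians(2.65)
BX=np.array([np.cos(BA),np.sin(BA)]); BY=np.array([-BX[1],BX[0]])
def tobay(p): d=np.asarray(p)[...,:2]-B0; return np.stack([d@BX,d@BY],-1)*1000
def frombay(X,Y): return B0+X/1000*BX+Y/1000*BY
def rackpts(x,y,th):
    u=np.array([np.cos(th),np.sin(th)]); n=np.array([-u[1],u[0]]); c=np.array([x,y])
    caps=[np.r_[c+s*u,.056] for s in np.arange(-3,4)*.026]
    drk=[np.r_[c+s*u+t*n,.032] for s in (np.arange(-3,3)+.5)*.026 for t in(-.012,.012)]
    out=[np.r_[c+s*u+t*n,.0] for s in np.arange(-4,5)*.023 for t in(-.027,.027)]
    out+=[np.r_[c+s*u,.0] for s in(-.109,.109)]
    return np.array(caps),np.array(drk),np.array(out)
def fit(x0,y0,th0,dr=.05,dth=40,cams=('top','scene'),imgs=None):
    "rack pose (x,y,deg) from both cameras; th = direction of end A"
    I={}
    for n in cams:
        im=imgs[n] if imgs else vision.camera(n)[:,:,::-1]
        g=cv2.GaussianBlur(im.astype(np.float32).mean(2),(0,0),.7); I[n]=g/np.median(g)
    cal={n:vision.get_calibration(n) for n in cams}
    def pr(c,P):
        K=np.array([[c['fx'],0,c['cx']],[0,c['fy'],c['cy']],[0,0,1]])
        return cv2.projectPoints(P,c['rvec'],c['tvec'],K,c['distortion'])[0].reshape(-1,2).astype(np.float32)
    def cost(p):
        a,b,o=rackpts(*p); s=0
        for n in cams:
            v=cv2.remap(I[n],pr(cal[n],np.r_[a,b,o]),None,cv2.INTER_LINEAR).ravel()
            v=np.clip(v,.4,1.1)
            s+=v[7:19].mean()-v[:7].mean()-.5*v[19:].mean()
        return s
    t=np.radians(th0); d=np.radians(dth)
    r=differential_evolution(cost,[(x0-dr,x0+dr),(y0-dr,y0+dr),(t-d,t+d)],popsize=25,maxiter=120,tol=1e-6,seed=1)
    x,y,th=r.x; th=np.degrees(th); X=tobay([x,y])
    print(f'rack world {x:.4f} {y:.4f} th {th:.1f} | bay X {X[0]:.1f} Y {X[1]:.1f} ang {th-2.65:.1f} cost {r.fun:.3f}')
    u=np.array([np.cos(r.x[2]),np.sin(r.x[2])])
    print('  A end bay',tobay(r.x[:2]+.1*u).round(1),'B end',tobay(r.x[:2]-.1*u).round(1))
    return x,y,th
def rel(*poses):
    "print rows for world targets (x,y,z,yaw) relative to the current pose"
    o=bot.get_obs(); p=np.array(o['ee_pos']); w=o['tcp_rot'][2]; a=np.radians(w)
    tx=np.array([np.cos(a),np.sin(a)]); tz=np.array([-tx[1],tx[0]])
    for q in poses:
        d=np.array(q[:2])-p[:2]; dy=(w-q[3]+180)%360-180
        print(f'{d@tx:.4f} {p[2]-q[2]:.4f} {d@tz:.4f} 0 {np.radians(dy):.3f} 0')
E
python3 - <<'E'
from h import *
I={n:cv2.imread(f'pics/{n}0.png') for n in('top','scene')}
fit(.5687,.0695,9.3,imgs=I)
fit(.5687,.0695,9.3,cams=('top',),imgs=I)
fit(.5687,.0695,9.3,cams=('scene',),imgs=I)
rel((.6405,.1258,.12,9.3))
E
python3 -m crank '-0.215 0.12 -0.56 0 1.064 0;-0.215 0.12 -0.56 0 1.064 0;-0.215 0.12 -0.56 0 1.064 0;-0.215 0.12 -0.56 0 1.064 0;-0.215 0.12 -0.56 0 1.064 0;-0.215 0.12 -0.56 0 1.064 0;-0.215 0.12 -0.56 0 1.064 0;-0.215 0.12 -0.56 0 1.064 0' 1 20
```

```text
time: 0.9
ee_pos: [0.4841, 0.2599, 0.1632]
tcp_rot: [-90.0, 0.0, 9.0]
wrist_force: [1.5, 1.3, 0.6]
opening: 0.0003Traceback (most recent call last):
  File "<stdin>", line 3, in <module>
  File "h.py", line 44, in fit
    r=differential_evolution(cost,[(x0-dr,x0+dr),(y0-dr,y0+dr),(t-d,t+d)],popsize=25,maxiter=120,tol=1e-6,seed=1)
    return fun(*args, **kwargs)
    ret = solver.solve()
    self._calculate_population_energies(
    ~~~~~~~~~~~~~~~~~~~~~~~~~~~~~~~~~~~^
        self.population[self.feasible]))
        ^^^^^^^^^^^^^^^^^^^^^^^^^^^^^^^
    calc_energies = list(
        self._mapwrapper(self.func, parameters_pop[0:S])
    )
    return self.f(x, *self.args)
           ~~~~~~^^^^^^^^^^^^^^^
  File "h.py", line 39, in cost
    v=cv2.remap(I[n],pr(cal[n],np.r_[a,b,o]),None,cv2.INTER_LINEAR).ravel()
      ~~~~~~~~~^^^^^^^^^^^^^^^^^^^^^^^^^^^^^^^^^^^^^^^^^^^^^^^^^^^^
cv2.error: OpenCV(4.12.0) /io/opencv/modules/imgproc/src/imgwarp.cpp:1821: error: (-215:Assertion failed) ((map1.type() == CV_32FC2 || map1.type() == CV_16SC2) && map2.empty()) || (map1.type() == CV_32FC1 && map2.type() == CV_32FC1) in function 'remap'
```

```bash
sed -i 's/np.r_\[a,b,o\]),None/np.r_[a,b,o])[:,None],None/' h.py
python3 - <<'E'
from h import *
I={n:cv2.imread(f'pics/{n}0.png') for n in('top','scene')}
fit(.5687,.0695,9.3,imgs=I)
fit(.5687,.0695,9.3,cams=('top',),imgs=I)
fit(.5687,.0695,9.3,cams=('scene',),imgs=I)
rel((.6405,.1258,.12,9.3),(.6405,.1258,.022,9.3))
E
```

```text
rack world 0.5732 0.0686 th 9.4 | bay X -29.9 Y 214.2 ang 6.7 cost -1.919
  A end bay [ 69.4 225.9] B end [-129.3  202.5]
rack world 0.5704 0.0683 th 9.2 | bay X -32.8 Y 214.0 ang 6.6 cost -1.009
  A end bay [ 66.6 225.4] B end [-132.1  202.6]
rack world 0.5479 0.0646 th 9.1 | bay X -55.4 Y 211.4 ang 6.5 cost -0.930
  A end bay [ 44.  222.6] B end [-154.7  200.1]
0.1335 0.0432 -0.1568 0 -0.006 0
0.1335 0.1412 -0.1568 0 -0.006 0
```

```bash
python3 -m crank '0.1335 0.043 -0.157 0 0 0;0.1335 0.043 -0.157 0 0 0;0.1335 0.043 -0.157 0 0 0;0.1335 0.043 -0.157 0 0 0;0.1335 0.043 -0.157 0 0 0;0.1335 0.043 -0.157 0 0 0'
python3 -m crank '0 0.04 0 0 0 0;0 0.07 0 0 0 0;0 0.085 0 0 0 0;0 0.096 0 0 0 0;0 0.096 0 0 0 0;0 0.096 0 0 0 0'
python3 - <<'E'
from h import *
cv2.imwrite('pics/t1.png',cv2.resize(vision.camera('top')[120:250,190:350,::-1],None,fx=5,fy=5,interpolation=cv2.INTER_CUBIC)[:600])
# arc about COR at s=-35, both as rack pose prediction
c=np.array([.572,.069]);t=np.radians(9.3)
u=np.array([np.cos(t),np.sin(t)]);n=np.array([-u[1],u[0]])
cor=c-.035*u
L=[]
for a in range(0,75,6):
    R=cv2.getRotationMatrix2D((0,0),a,1)[:,:2] # rotation cw by a in y-up
    p=cor+R@((.080+.035)*u+(.018+.0115)*n); L.append((*p,.022,9.3-a))
rel(*L)
E
```

```text
time: 1.5
ee_pos: [0.6404, 0.1266, 0.119]
tcp_rot: [-90.0, 0.2, 9.1]
wrist_force: [-0.6, 0.5, -0.0]
opening: -0.0003
time: 2.1
ee_pos: [0.6405, 0.1286, 0.0263]
tcp_rot: [-90.0, -0.1, 9.3]
wrist_force: [0.6, -0.2, 0.4]
opening: -0.0001
0.0025 0.0046 -0.0182 0 -0.000 0
0.0049 0.0046 -0.0303 0 0.105 0
0.0061 0.0046 -0.0427 0 0.209 0
0.0060 0.0046 -0.0551 0 0.314 0
0.0045 0.0046 -0.0675 0 0.419 0
0.0018 0.0046 -0.0796 0 0.524 0
-0.0022 0.0046 -0.0914 0 0.628 0
-0.0073 0.0046 -0.1027 0 0.733 0
-0.0137 0.0046 -0.1134 0 0.838 0
-0.0211 0.0046 -0.1233 0 0.942 0
-0.0295 0.0046 -0.1325 0 1.047 0
-0.0388 0.0046 -0.1407 0 1.152 0
-0.0489 0.0046 -0.1479 0 1.257 0
```

View pics/t1.png

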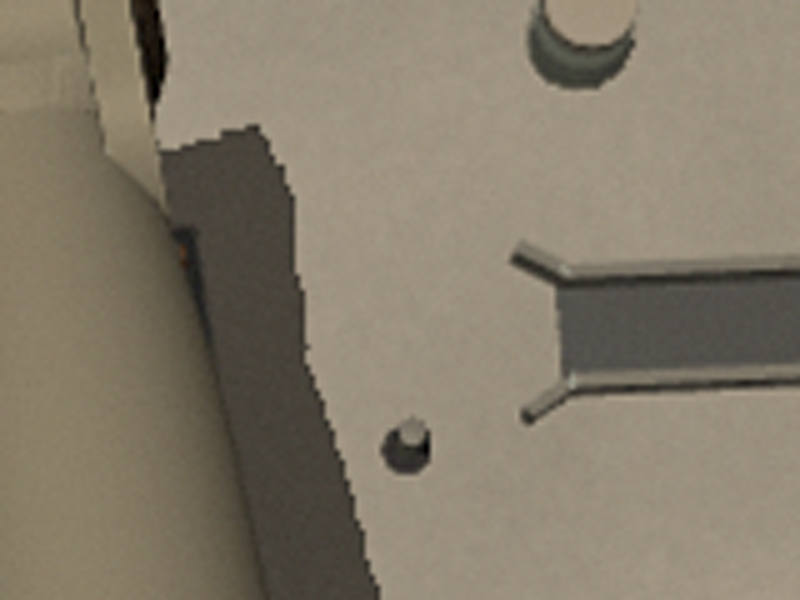

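```bash
python3 -m crank '0.0025 0.0045 -0.012 0 0 0;0.0025 0.0045 -0.018 0 0 0;0.005 0.0045 -0.030 0 0.105 0;0.006 0.0045 -0.043 0 0.21 0;0.006 0.0045 -0.055 0 0.314 0;0.0045 0.0045 -0.0675 0 0.42 0;0.002 0.0045 -0.080 0 0.524 0;-0.002 0.0045 -0.0915 0 0.628 0'
python3 - <<'E'
from h import *
cv2.imwrite('pics/s1.png',cv2.resize(vision.camera('scene')[110:270,80:350,::-1],None,fx=2.9,fy=2.9,interpolation=cv2.INTER_CUBIC))
fit(.575,.06,-27,cams=('scene',))
E
```

```text
time: 2.95
ee_pos: [0.6533, 0.0363, 0.0206]
tcp_rot: [-90.0, -0.0, -27.0]
wrist_force: [0.2, 0.6, -0.1]
opening: -0.0001
rack world 0.5411 0.0571 th -25.2 | bay X -62.6 Y 204.2 ang -27.8 cost -0.642
  A end bay [ 25.9 157.6] B end [-151.   250.9]
```

View pics/s1.png

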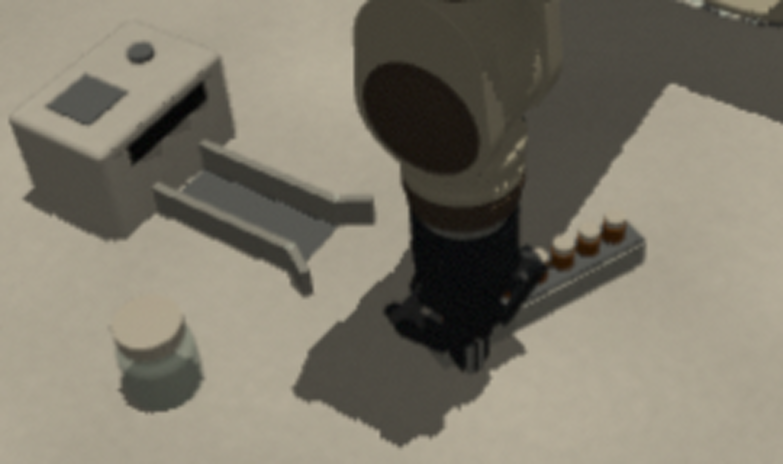

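```bash
python3 -m crank '0.0025 0 -0.012 0 0.105 0;0.0035 0 -0.0245 0 0.21 0;0.0035 0 -0.037 0 0.314 0;0.002 0 -0.0495 0 0.42 0;-0.0005 0 -0.0615 0 0.524 0;-0.0045 0 -0.073 0 0.628 0;0.01 0 -0.053 0 0.628 0'
python3 -m crank '0 -0.05 0.03 0 0 0;0 -0.1 0.08 0 0 0;0 -0.15 0.13 0 0 0;0 -0.2 0.18 0 0 0;0 -0.2 0.18 0 0 0;0 -0.2 0.18 0 0 0'
python3 - <<'E'
from h import *
cv2.imwrite('pics/t2.png',cv2.resize(vision.camera('top')[120:250,190:350,::-1],None,fx=4,fy=4,interpolation=cv2.INTER_CUBIC))
fit(.575,.03,-60,cams=('top',))
fit(.575,.03,-60)
E
```

```text
time: 3.75
ee_pos: [0.6358, -0.0161, 0.0204]
tcp_rot: [-90.1, 0.0, -62.8]
wrist_force: [1.2, -0.3, 1.2]
opening: 0.0001
time: 4.35
ee_pos: [0.7868, 0.0608, 0.2061]
tcp_rot: [-89.9, -0.1, -62.5]
wrist_force: [1.4, 0.1, 0.3]
opening: 0.0001
rack world 0.5829 -0.0119 th -66.1 | bay X -23.9 Y 133.3 ang -68.8 cost -0.488
  A end bay [12.3 40.1] B end [-60.1 226.5]
rack world 0.5339 0.0475 th -50.6 | bay X -70.1 Y 195.0 ang -53.3 cost -1.011
  A end bay [-10.3 114.8] B end [-129.9  275.1]
```

View pics/t2.png

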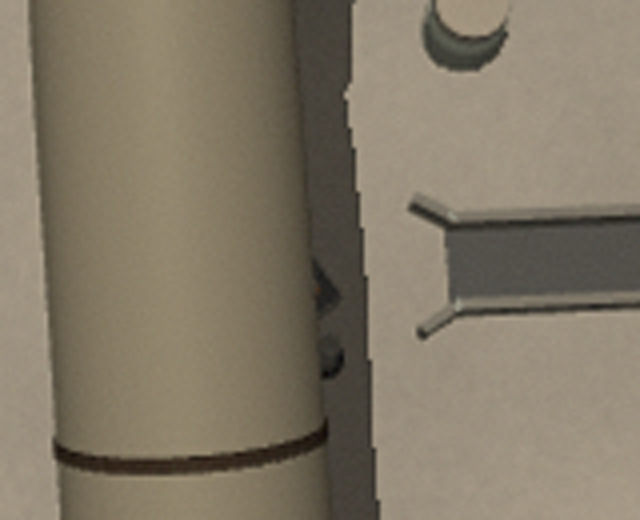

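```bash
python3 -m crank '-0.391 -0.02 -0.233 0 0 0;-0.391 -0.02 -0.233 0 0 0;-0.391 -0.02 -0.233 0 0 0;-0.391 -0.02 -0.233 0 0 0;-0.391 -0.02 -0.233 0 0 0;-0.391 -0.02 -0.233 0 0 0;-0.391 -0.02 -0.233 0 0 0;-0.391 -0.02 -0.233 0 0 0'
python3 -m crank '-0.05 0 -0.03 0 0 0;-0.05 0 -0.03 0 0 0'
python3 - <<'E'
from h import *
cv2.imwrite('pics/t3.png',cv2.resize(vision.camera('top')[120:250,190:350,::-1],None,fx=4,fy=4,interpolation=cv2.INTER_CUBIC))
fit(.56,.04,-58,cams=('top',))
fit(.56,.04,-58)
E
```

```text
time: 5.35
ee_pos: [0.4607, 0.2524, 0.2195]
tcp_rot: [-90.1, 0.5, -61.6]
wrist_force: [0.2, 0.4, 0.9]
opening: 0.0001
time: 5.55
ee_pos: [0.4237, 0.259, 0.2207]
tcp_rot: [-90.1, 1.7, -59.3]
wrist_force: [0.1, 0.6, -0.3]
opening: 0.0002
rack world 0.5584 0.0030 th -55.9 | bay X -47.7 Y 149.4 ang -58.5 cost -0.983
  A end bay [ 4.5 64.1] B end [-100.   234.6]
rack world 0.5582 0.0067 th -55.6 | bay X -47.8 Y 153.1 ang -58.3 cost -1.863
  A end bay [ 4.8 68. ] B end [-100.4  238.1]
```

View pics/t3.png

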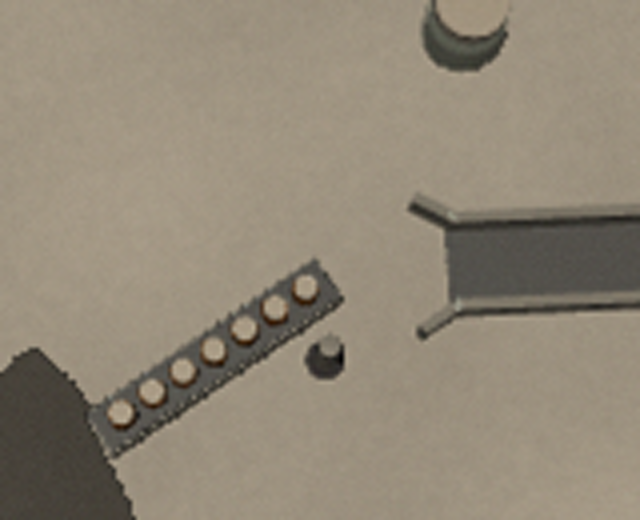

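```bash
python3 - <<'E'
from h import *
c=np.array([.5583,.005]);t=np.radians(-55.8);u=np.array([np.cos(t),np.sin(t)]);n=np.array([-u[1],u[0]])
p=c-.035*u-.046*n; print(p)
rel((*p,.12,-55.8))
E
```

```text
[0.50058138 0.00809198]
0.2531 0.1009 -0.0644 0 -0.067 0
```

```bash
python3 -m crank '0.253 0.1 -0.064 0 -0.067 0;0.253 0.1 -0.064 0 -0.067 0;0.253 0.1 -0.064 0 -0.067 0;0.253 0.1 -0.064 0 -0.067 0;0.253 0.1 -0.064 0 -0.067 0;0.253 0.1 -0.064 0 -0.067 0;0.253 0.1 -0.064 0 -0.067 0;0.253 0.1 -0.064 0 -0.067 0'
python3 - <<'E'
from h import *
p=[.5006,.0081]
rel((*p,.12,-55.8),(*p,.021,-55.8))
E
```

```text
time: 6.55
ee_pos: [0.4996, 0.0105, 0.1136]
tcp_rot: [-90.0, 1.7, -55.9]
wrist_force: [-0.7, 0.4, 0.3]
opening: 0.0
0.0026 -0.0064 -0.0005 0 -0.002 0
0.0026 0.0926 -0.0005 0 -0.002 0
```

```bash
python3 -m crank '0.005 0.03 0 0 0 -0.03;0.005 0.06 0 0 0 -0.03;0.005 0.08 0 0 0 -0.03;0.005 0.0925 0 0 0 -0.03;0.005 0.0925 0 0 0 -0.03'
python3 - <<'E'
from h import *
c=np.array([.5583,.005]);t=np.radians(-55.8);u=np.array([np.cos(t),np.sin(t)]);n=np.array([-u[1],u[0]])
A=c+.1*u;L=[]
for a in np.arange(0,36,4.):
    R=cv2.getRotationMatrix2D((0,0),a,1)[:,:2]
    L.append((*(A+R@(-.135*u-.0295*n)),.021,-55.8-a))
rel(*L)
E
```

```text
time: 7.05
ee_pos: [0.5003, 0.0105, 0.0207]
tcp_rot: [-90.0, -0.0, -55.7]
wrist_force: [-0.6, -0.3, -0.2]
opening: 0.0001
0.0021 -0.0003 0.0154 0 0.002 0
0.0004 -0.0003 0.0249 0 0.072 0
-0.0006 -0.0003 0.0345 0 0.142 0
-0.0010 -0.0003 0.0441 0 0.211 0
-0.0007 -0.0003 0.0537 0 0.281 0
0.0003 -0.0003 0.0633 0 0.351 0
0.0019 -0.0003 0.0728 0 0.421 0
0.0042 -0.0003 0.0822 0 0.491 0
0.0072 -0.0003 0.0914 0 0.560 0
```

```bash
python3 -m crank '0.002 0 0.015 0 0 0;0.0005 0 0.025 0 0.07 0;-0.0005 0 0.0345 0 0.14 0;-0.001 0 0.044 0 0.21 0;-0.0005 0 0.0535 0 0.28 0;0.0005 0 0.0635 0 0.35 0;0.002 0 0.073 0 0.42 0;0.004 0 0.082 0 0.49 0'
python3 -m crank '0.0015 0 0.005 0 0.035 0;-0.001 0 -0.02 0 0.035 0;-0.001 -0.05 -0.04 0 0.035 0;-0.02 -0.1 -0.06 0 -0.1 0;-0.06 -0.14 -0.08 0 -0.25 0;-0.1 -0.17 -0.11 0 -0.4 0;-0.15 -0.2 -0.14 0 -0.55 0;-0.2 -0.2 -0.15 0 -0.7 0'
python3 -m crank '0 0 0 0 -0.15 0;0 0 0 0 -0.3 0'
python3 - <<'E'
from h import *
im={n:vision.camera(n)[:,:,::-1].copy() for n in('top','scene')}
cv2.imwrite('pics/t4.png',cv2.resize(im['top'][120:250,190:350],None,fx=4,fy=4,interpolation=cv2.INTER_CUBIC))
fit(.6,.03,-87,cams=('top',),imgs=im)
fit(.6,.03,-87,imgs=im)
E
```

```text
time: 7.85
ee_pos: [0.5717, 0.0533, 0.0234]
tcp_rot: [-89.8, -0.0, -83.9]
wrist_force: [-2.0, -0.0, -0.7]
opening: -0.0
time: 8.65
ee_pos: [0.4178, 0.1997, 0.2154]
tcp_rot: [-89.6, -0.2, -43.4]
wrist_force: [0.5, 1.1, 0.2]
opening: -0.0002
time: 8.85
ee_pos: [0.4179, 0.2006, 0.2133]
tcp_rot: [-89.8, -0.3, -25.9]
wrist_force: [-0.1, -0.5, -0.2]
opening: 0.0004
rack world 0.6088 0.0520 th -69.7 | bay X 4.9 Y 195.9 ang -72.4 cost -1.005
  A end bay [ 35.2 100.6] B end [-25.4 291.2]
rack world 0.6104 0.0535 th -69.7 | bay X 6.5 Y 197.4 ang -72.4 cost -1.868
  A end bay [ 36.8 102.1] B end [-23.7 292.7]
```

View pics/t4.png

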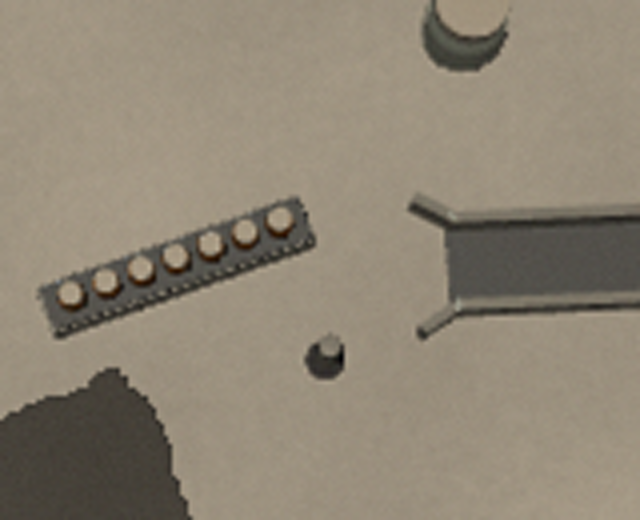

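```bash
python3 - <<'E'
from h import *
c=np.array([.6096,.0528]);t=np.radians(-69.7);u=np.array([np.cos(t),np.sin(t)]);n=np.array([-u[1],u[0]])
p=c+.075*u+.046*n; print(p)
rel((*p,.15,-69.7))
E
```

```text
[ 0.67876306 -0.00158263]
0.3226 0.0626 -0.0649 0 0.758 0
```

```bash
python3 -m crank '0.3225 0.0625 -0.065 0 0.758 0;0.3225 0.0625 -0.065 0 0.758 0;0.3225 0.0625 -0.065 0 0.758 0;0.3225 0.0625 -0.065 0 0.758 0;0.3225 0.0625 -0.065 0 0.758 0;0.3225 0.0625 -0.065 0 0.758 0;0.3225 0.0625 -0.065 0 0.758 0;0.3225 0.0625 -0.065 0 0.758 0'
python3 - <<'E'
from h import *
p=[.6788,-.0016]
rel((*p,.021,-69.7)); print(bot.get_obs()['q'].round(0))
E
```

```text
time: 9.75
ee_pos: [0.6797, -0.0069, 0.1467]
tcp_rot: [-90.0, -0.1, -70.4]
wrist_force: [-0.4, 0.3, -0.7]
opening: -0.0001
-0.0053 0.1257 0.0009 0 -0.013 0
[ -1.  22.  20.  88.  -0. 160.]
```

```bash
python3 -m crank '-0.005 0.04 0 0 0 0;-0.005 0.08 0 0 0 0;-0.005 0.11 0 0 0 0;-0.005 0.1255 0 0 0 0;-0.005 0.1255 0 0 0 0;-0.005 0.1255 -0.008 0 0 0;-0.005 0.1255 -0.015 0 0 0'
python3 -m crank '0.001 0 -0.006 0 0.04 0;0.002 0 -0.012 0 0.08 0;0.003 0 -0.018 0 0.12 0;0.003 0 -0.024 0 0.15 0;0.003 0 -0.03 0 0.15 0;0.003 0 -0.035 0 0.15 0;0.003 0 -0.02 0 0.15 0;0.003 0 -0.01 0 0.1 0'
python3 -m crank '0 -0.05 0.02 0 0 0;0 -0.1 0.02 0 0 0;0 -0.15 0.0 0 -0.15 0;-0.05 -0.2 -0.03 0 -0.3 0;-0.1 -0.2 -0.06 0 -0.45 0;-0.14 -0.2 -0.1 0 -0.6 0;-0.18 -0.2 -0.14 0 -0.75 0;-0.22 -0.2 -0.18 0 -0.9 0'
python3 -m crank '-0.05 0 -0.01 0 -0.15 0;-0.1 0 -0.02 0 -0.3 0'
python3 - <<'E'
from h import *
im={n:vision.camera(n)[:,:,::-1].copy() for n in('top','scene')}
cv2.imwrite('pics/t5.png',cv2.resize(im['top'][120:250,190:350],None,fx=4,fy=4,interpolation=cv2.INTER_CUBIC))
fit(.6,.05,-80,cams=('top',),imgs=im)
fit(.6,.05,-80,imgs=im)
E
```

```text
time: 10.45
ee_pos: [0.6629, -0.0037, 0.0264]
tcp_rot: [-89.7, -0.1, -70.0]
wrist_force: [1.0, -0.3, 0.3]
opening: 0.0
time: 11.25
ee_pos: [0.6536, -0.0098, 0.0241]
tcp_rot: [-89.9, -0.1, -75.6]
wrist_force: [0.3, -0.2, 0.4]
opening: -0.0
time: 12.05
ee_pos: [0.4673, 0.1318, 0.2224]
tcp_rot: [-90.0, -0.1, -23.7]
wrist_force: [0.3, 1.5, 1.2]
opening: 0.0001
time: 12.25
ee_pos: [0.3696, 0.1535, 0.2217]
tcp_rot: [-90.0, -0.1, -6.5]
wrist_force: [-0.2, 1.3, 2.1]
opening: 0.0002
rack world 0.5947 0.0492 th -84.7 | bay X -9.4 Y 193.9 ang -87.4 cost -0.998
  A end bay [-4.7 94. ] B end [-14.  293.7]
rack world 0.5938 0.0737 th -83.7 | bay X -9.1 Y 218.4 ang -86.3 cost -1.798
  A end bay [ -2.7 118.6] B end [-15.5 318.2]
```

```bash
python3 - <<'E'
from h import *
rel((.5828,.1777,.15,5.3))
E
```

```text
0.2114 0.0729 0.0480 0 -0.205 0
```

View pics/t5.png

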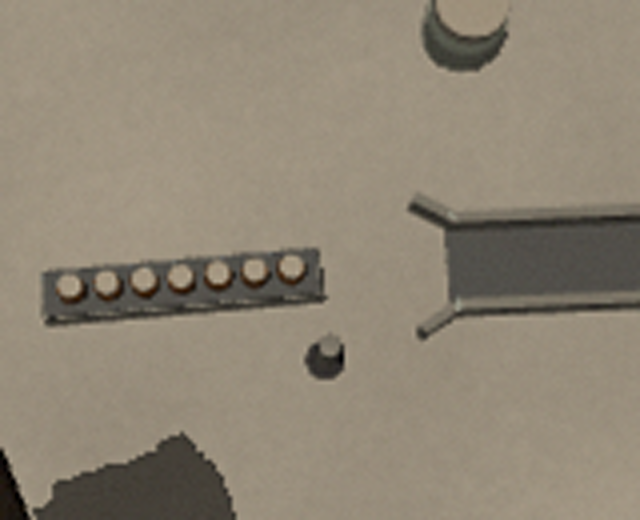

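```bash
python3 -m crank '0.2115 0.05 0.048 0 -0.205 0;0.2115 0.073 0.048 0 -0.205 0;0.2115 0.073 0.048 0 -0.205 0;0.2115 0.073 0.048 0 -0.205 0;0.2115 0.073 0.048 0 -0.205 0;0.2115 0.073 0.048 0 -0.205 0;0.2115 0.073 0.048 0 -0.205 0'
python3 - <<'E'
from h import *
rel((.5828,.1777,.021,5.3)); print(bot.get_obs()['q'].round(0))
E
```

```text
time: 13.05
ee_pos: [0.5876, 0.1751, 0.1487]
tcp_rot: [-90.1, 0.0, 4.8]
wrist_force: [0.2, 0.2, -0.1]
opening: 0.0
-0.0045 0.1277 0.0030 0 -0.009 0
[ 17.  13.   9.  86.  -0. 102.]
```

Descend, then push about 120 mm in along the rack's axis.

```bash
python3 -m crank '-0.0045 0.04 0.003 0 -0.009 0;-0.0045 0.08 0.003 0 -0.009 0;-0.0045 0.11 0.003 0 -0.009 0;-0.0045 0.1275 0.003 0 -0.009 0;-0.0045 0.1275 0.003 0 -0.009 0;-0.0045 0.1275 0.003 0 -0.009 0'
python3 -m crank '0 0 -0.008 0 0 0;0 0 -0.014 0 0 0;0 0 -0.02 0 0 0;0 0 -0.026 0 0 0;0 0 -0.033 0 0 0;0 0 -0.04 0 0 0;0 0 -0.047 0 0 0;0 0 -0.054 0 0 0'
python3 -m crank '0 0 -0.007 0 0 0;0 0 -0.014 0 0 0;0 0 -0.021 0 0 0;0 0 -0.028 0 0 0;0 0 -0.035 0 0 0;0 0 -0.042 0 0 0;0 0 -0.049 0 0 0;0 0 -0.056 0 0 0'
python3 -m crank '0 0 0.015 0 0 0;0 -0.05 0.04 0 0 0;-0.04 -0.1 0.08 0 0 0;-0.08 -0.15 0.12 0 0 0;-0.12 -0.19 0.15 0 0 0;-0.16 -0.19 0.18 0 0 0;-0.2 -0.19 0.2 0 0 0;-0.2 -0.19 0.2 0 0 0'
python3 - <<'E'
from h import *
im={n:vision.camera(n)[:,:,::-1].copy() for n in('top','scene')}
cv2.imwrite('pics/t6.png',cv2.resize(im['top'][120:250,190:350],None,fx=4,fy=4,interpolation=cv2.INTER_CUBIC))
fit(.6,-.04,-85,cams=('top',),imgs=im)
fit(.6,-.04,-85,imgs=im)
E
```

```text
time: 13.65
ee_pos: [0.5834, 0.1782, 0.0239]
tcp_rot: [-90.0, -0.2, 5.4]
wrist_force: [0.5, 0.5, 0.9]
opening: 0.0002
time: 14.45
ee_pos: [0.5892, 0.1246, 0.0233]
tcp_rot: [-89.9, -0.2, 5.4]
wrist_force: [-1.2, 5.9, 5.0]
opening: -0.0001
time: 15.25
ee_pos: [0.5944, 0.0688, 0.0233]
tcp_rot: [-90.0, -0.2, 5.4]
wrist_force: [-0.5, 5.6, 4.4]
opening: 0.0001
time: 16.05
ee_pos: [0.3776, 0.2481, 0.2113]
tcp_rot: [-90.0, -0.2, 5.3]
wrist_force: [0.3, 1.2, 0.2]
opening: -0.0001
rack world 0.5998 -0.0163 th -82.9 | bay X -7.3 Y 128.2 ang -85.6 cost -0.992
  A end bay [ 0.4 28.5] B end [-15.  227.9]
rack world 0.6026 -0.0174 th -83.3 | bay X -4.5 Y 126.9 ang -86.0 cost -1.770
  A end bay [ 2.5 27.2] B end [-11.6 226.7]
```

View pics/t6.png

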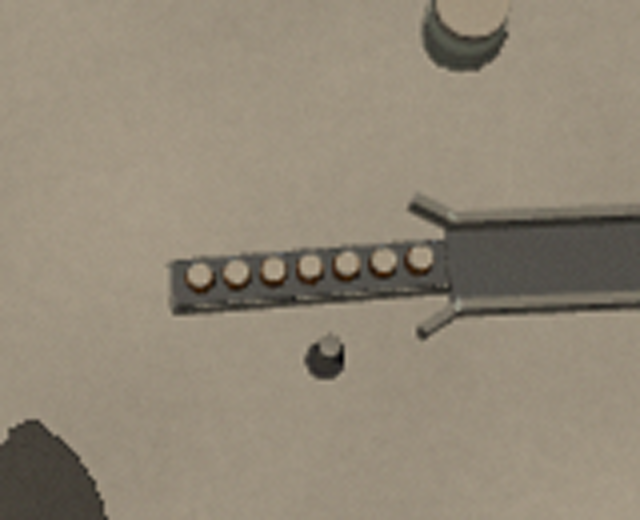

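```bash
python3 - <<'E'
from h import *
a=frombay(-15,228);b=frombay(0,61)
print(a,b); rel((*a,.15,5),(*b,.15,5))
E
```

```text
[0.58747452 0.08306266] [ 0.61017968 -0.08306523]
0.1943 0.0629 -0.1865 0 0.010 0
0.2007 0.0629 -0.3540 0 0.010 0
```

```bash
python3 -m crank '0.05 0.0 -0.047 0 0 0;0.1 0.02 -0.094 0 0 0;0.15 0.04 -0.142 0 0 0;0.194 0.063 -0.1865 0 0.006 0;0.194 0.063 -0.1865 0 0.006 0;0.194 0.063 -0.1865 0 0.006 0;0.194 0.063 -0.1865 0 0.006 0;0.194 0.063 -0.1865 0 0.006 0'
python3 - <<'E'
from h import *
a=frombay(-15,228);rel((*a,.021,5))
E
```

```text
time: 16.95
ee_pos: [0.59, 0.0792, 0.1473]
tcp_rot: [-90.1, -0.0, 4.9]
wrist_force: [0.2, 0.6, 0.4]
opening: 0.0
-0.0022 0.1263 0.0041 0 -0.001 0
```

```bash
python3 -m crank '-0.002 0.04 0.004 0 0 0;-0.002 0.08 0.004 0 0 0;-0.002 0.11 0.004 0 0 0;-0.002 0.126 0.004 0 0 0;-0.002 0.126 0.004 0 0 0;-0.002 0.126 0.004 0 0 0'
python3 -m crank '0 0 -0.007 0 0 0;0.0005 0 -0.014 0 0 0;0.001 0 -0.021 0 0 0;0.001 0 -0.028 0 0 0;0.0015 0 -0.035 0 0 0;0.0015 0 -0.042 0 0 0;0.002 0 -0.049 0 0 0;0.002 0 -0.056 0 0 0'
python3 -m crank '0 0 -0.007 0 0 0;0.0005 0 -0.014 0 0 0;0.001 0 -0.021 0 0 0;0.001 0 -0.028 0 0 0;0.0015 0 -0.035 0 0 0;0.0015 0 -0.042 0 0 0;0.002 0 -0.049 0 0 0;0.002 0 -0.056 0 0 0'
python3 - <<'E'
from h import *
cv2.imwrite('pics/s2.png',cv2.resize(vision.camera('scene')[90:270,70:340,::-1],None,fx=2.9,fy=2.9,interpolation=cv2.INTER_CUBIC))
b=frombay(0,61);rel((*b,.021,5));print(tobay(bot.get_obs()['ee_pos']))
E
```

```text
time: 17.55
ee_pos: [0.5881, 0.0841, 0.0234]
tcp_rot: [-90.0, -0.2, 5.1]
wrist_force: [0.3, -0.6, 0.3]
opening: 0.0002
time: 18.35
ee_pos: [0.5957, 0.0275, 0.0235]
tcp_rot: [-90.0, -0.3, 5.0]
wrist_force: [-1.0, 5.1, 4.5]
opening: -0.0001
time: 19.15
ee_pos: [0.6025, -0.0281, 0.0234]
tcp_rot: [-90.0, -0.2, 5.0]
wrist_force: [-1.1, 6.3, 4.6]
opening: -0.0004
0.0030 0.0023 -0.0544 0 -0.001 0
[ -5.21663398 115.18380512]
```

```bash
python3 -m crank '0.0005 0 -0.007 0 0 0;0.001 0 -0.014 0 0 0;0.0015 0 -0.021 0 0 0;0.002 0 -0.028 0 0 0;0.0025 0 -0.035 0 0 0;0.003 0 -0.041 0 0 0;0.003 0 -0.046 0 0 0'
python3 -m crank '0 0 -0.002 0 0 0;0 0 -0.004 0 0 0;0 0 -0.004 0 0 0'
python3 -m crank '0 0 -0.002 0 0 0;0 0 -0.002 0 0 0'
python3 -m crank '0 0 -0.002 0 0 0;0 0 -0.002 0 0 0'
python3 -c "
from h import *
print(tobay(bot.get_obs()['ee_pos']),bot.get_obs()['wrist_force'])"
```

```text
time: 19.9
ee_pos: [0.6091, -0.0737, 0.023]
tcp_rot: [-90.0, -0.2, 5.0]
wrist_force: [-0.2, 5.8, 3.9]
opening: -0.0003
time: 20.2
ee_pos: [0.6093, -0.0777, 0.0226]
tcp_rot: [-90.0, -0.2, 5.0]
wrist_force: [-0.6, 3.2, 2.4]
opening: -0.0002
time: 20.4
ee_pos: [0.6094, -0.0795, 0.0225]
tcp_rot: [-90.0, -0.2, 5.0]
wrist_force: [0.5, 3.6, 2.6]
opening: -0.0001
time: 20.6
ee_pos: [0.6095, -0.0815, 0.0224]
tcp_rot: [-90.0, -0.1, 5.0]
wrist_force: [-0.3, 2.8, 2.2]
opening: -0.0002
[-0.57063901 62.58732878] [-0.31530654  2.79625821  2.23607682]
```

Not yet at the stop; keep nudging 2 mm at a time until the force rises.

```bash
python3 -m crank '0 0 -0.001 0 0 0;0 0 -0.002 0 0 0' | grep -E 'ee_pos|force'
python3 -m crank '0 0 -0.001 0 0 0;0 0 -0.002 0 0 0'| grep -E 'ee_pos|force'
python3 -m crank '0 0 -0.001 0 0 0;0 0 -0.002 0 0 0'| grep -E 'ee_pos|force'
```

```text
ee_pos: [0.6097, -0.0834, 0.0224]
wrist_force: [-1.1, 5.7, 4.0]
ee_pos: [0.6098, -0.0844, 0.0224]
wrist_force: [-1.6, 14.3, 5.0]
ee_pos: [0.6098, -0.0846, 0.0224]
wrist_force: [-3.2, 23.8, 6.9]
```

```bash
python3 -m crank '0 0 0.004 0 0 0;0 0 0.01 0 0 0;0 0 0.025 0 0 0;0 -0.05 0.05 0 0 0;-0.04 -0.1 0.1 0 0 0;-0.08 -0.15 0.15 0 0 0;-0.12 -0.2 0.2 0 0 0;-0.16 -0.2 0.25 0 0 0'
python3 -m crank '-0.02 0 0.04 0 0 0;-0.04 0 0.08 0 0 0;-0.04 0 0.08 0 0 0'
python3 - <<'E'
from h import *
im={n:vision.camera(n)[:,:,::-1].copy() for n in('top','scene')}
a=cv2.resize(im['top'][145:225,240:400],None,fx=5,fy=5,interpolation=cv2.INTER_CUBIC)
cv2.imwrite('pics/t7.png',cv2.convertScaleAbs(a,alpha=1.6)); cv2.imwrite('pics/full7.png',im['top']);cv2.imwrite('pics/sfull7.png',im['scene'])
p=frombay(0,-50);fit(*p,-87.3,dr=.012,dth=10,cams=('top',),imgs=im)
fit(*p,-87.3,dr=.012,dth=10,imgs=im)
print(bot.get_obs()['wrist_force'],bot.get_obs()['ee_pos'])
E
```

```text
time: 22.0
ee_pos: [0.4937, 0.0795, 0.1829]
tcp_rot: [-90.1, -0.3, 4.9]
wrist_force: [-0.0, 0.4, 0.8]
opening: -0.0
time: 22.3
ee_pos: [0.4451, 0.1582, 0.1811]
tcp_rot: [-90.0, -0.2, 5.3]
wrist_force: [0.7, -0.1, -0.3]
opening: -0.0002
rack world 0.6241 -0.1953 th -83.1 | bay X 8.7 Y -51.8 ang -85.8 cost -0.836
  A end bay [  16.1 -151.5] B end [ 1.4 48. ]
rack world 0.6256 -0.1931 th -84.8 | bay X 10.3 Y -49.6 ang -87.4 cost -1.576
  A end bay [  14.8 -149.5] B end [ 5.8 50.3]
[-0.15068245 -0.64811696  0.52184237] [0.4469873  0.15559182 0.18066535]
```

View pics/t7.png

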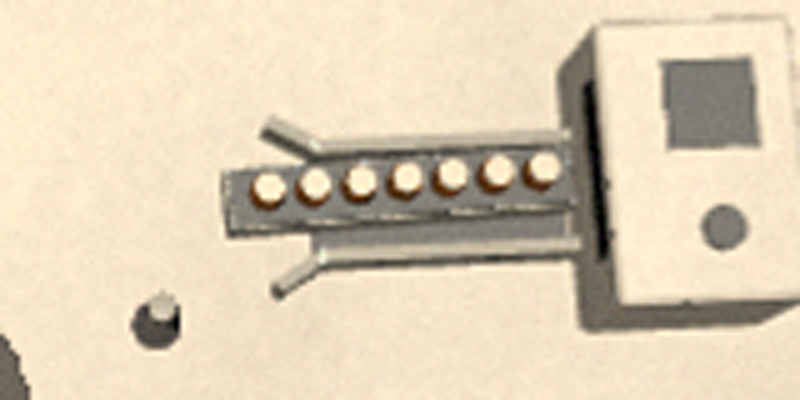

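```bash
python3 - <<'E'
from h import *
a=frombay(5,78);rel((*a,.15,2.65))
E
```

```text
0.1469 0.0307 -0.2355 0 0.043 0
```

```bash
python3 -m crank '0.05 0 -0.08 0 0.043 0;0.1 0 -0.16 0 0.043 0;0.147 0.03 -0.2355 0 0.043 0;0.147 0.03 -0.2355 0 0.043 0;0.147 0.03 -0.2355 0 0.043 0;0.147 0.03 -0.2355 0 0.043 0;0.147 0.03 -0.2355 0 0.043 0;0.147 0.03 -0.2355 0 0.043 0'
python3 - <<'E'
from h import *
a=frombay(5,78);rel((*a,.021,2.65))
E
```

```text
time: 23.2
ee_pos: [0.6144, -0.0689, 0.1501]
tcp_rot: [-90.0, -0.0, 2.4]
wrist_force: [-0.2, 0.6, -0.3]
opening: 0.0003
0.0001 0.1291 0.0030 0 -0.005 0
```

```bash
python3 -m crank '0 0.05 0.003 0 0 0;0 0.09 0.003 0 0 0;0 0.12 0.003 0 0 0;0 0.129 0.003 0 0 0;0 0.129 0.003 0 0 0;0 0.129 -0.003 0 0 0;0 0.129 -0.009 0 0 0'| grep -E 'ee_pos|force'
for i in 1; do python3 -m crank '0 0 -0.003 0 0 0;0 0 -0.005 0 0 0;0 0 -0.006 0 0 0'| grep -E 'ee_pos|force'; done
python3 -m crank '0 0 -0.001 0 0 0;0 0 -0.002 0 0 0'| grep -E 'ee_pos|force'
python3 -m crank '0 0 -0.001 0 0 0;0 0 -0.002 0 0 0'| grep -E 'ee_pos|force'
python3 -c "
from h import *
print(tobay(bot.get_obs()['ee_pos']))"
```

```text
ee_pos: [0.6165, -0.0767, 0.0246]
wrist_force: [0.6, -0.1, 0.8]
ee_pos: [0.6158, -0.0826, 0.0226]
wrist_force: [-0.1, 0.7, -0.0]
ee_pos: [0.6157, -0.0837, 0.0222]
wrist_force: [-0.4, 5.4, 1.9]
ee_pos: [0.6157, -0.084, 0.0223]
wrist_force: [-0.7, 15.8, 3.4]
[ 5.46518469 59.84897267]
```

```bash
python3 -m crank '0 0 -0.001 0 0 0;0 0 -0.003 0 0 0;0 0 -0.003 0 0 0'| grep -E 'ee_pos|force'
python3 -m crank '0 0 0.006 0 0 0;0 0 0.012 0 0 0;0 0 0.025 0 0 0;0 -0.05 0.05 0 0 0;-0.04 -0.1 0.1 0 0 0;-0.08 -0.15 0.15 0 0 0;-0.12 -0.2 0.2 0 0 0;-0.16 -0.2 0.25 0 0 0'
python3 -m crank '-0.02 0 0.04 0 0 0;-0.04 0 0.08 0 0 0;-0.04 0 0.08 0 0 0;-0.04 0 0.08 0 0 0'
python3 - <<'E'
from h import *
im={n:vision.camera(n)[:,:,::-1].copy() for n in('top','scene')}
p=frombay(0,-50);fit(*p,-87.3,dr=.012,dth=10,cams=('top',),imgs=im);fit(*p,-87.3,dr=.012,dth=10,imgs=im)
i0=cv2.imread('pics/top0.png')
for n,(u,v) in dict(jar=(307,124),bottle=(324,266),beaker=(142,275),post=(271,209)).items():
    t=i0[v-18:v+18,u-18:u+18]; r=cv2.matchTemplate(im['top'][v-28:v+28,u-28:u+28],t,cv2.TM_CCOEFF_NORMED)
    _,m,_,l=cv2.minMaxLoc(r);print(n,np.array(l)-10,round(m,3))
b=im['top'][110:290,120:410];c=im['scene'][80:270,70:430]
cv2.imwrite('pics/t8.png',np.vstack([cv2.resize(b,(460,286)),cv2.resize(c,(460,243))]))
E
```

```text
ee_pos: [0.6158, -0.0842, 0.0223]
wrist_force: [-1.6, 25.7, 3.6]
time: 25.7
ee_pos: [0.5068, 0.0826, 0.1829]
tcp_rot: [-90.0, -0.3, 2.5]
wrist_force: [0.6, 1.1, 0.1]
opening: -0.0002
time: 26.1
ee_pos: [0.4634, 0.1606, 0.1806]
tcp_rot: [-90.0, -0.2, 2.7]
wrist_force: [1.7, -0.5, -0.0]
opening: -0.0001
rack world 0.6241 -0.1950 th -83.1 | bay X 8.7 Y -51.4 ang -85.8 cost -0.843
  A end bay [  16.1 -151.2] B end [ 1.4 48.3]
rack world 0.6257 -0.1932 th -84.9 | bay X 10.4 Y -49.7 ang -87.6 cost -1.589
  A end bay [  14.6 -149.6] B end [ 6.2 50.2]
jar [0 0] 0.997
bottle [0 0] 0.998
beaker [0 0] 0.76
post [0 0] 0.958
```

View pics/t8.png

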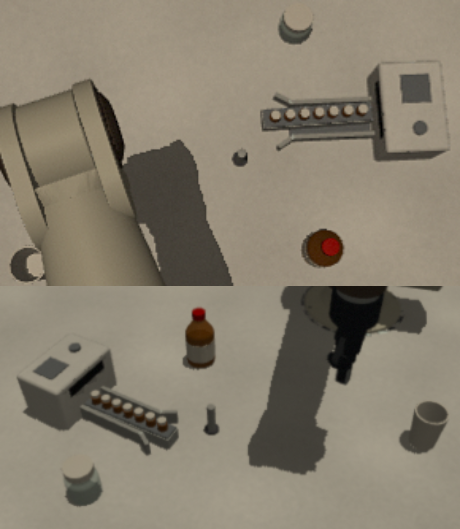

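The rack is home in the bay, with its outer end standing out of the mouth. The bottle, jar and beaker are where they were, and the arm is clear of everything.

```bash
python3 -c "
from workcell import bot
print(bot.job_done())"
```

```text
the job is handed in; nothing more can be done
None
```

The rack is in the loading bay, end first and home against the back stop, and I handed the job in at about 26 s. I only pushed it along the bench with the shut fingers. First I pushed its +x end round past the post. Then I pushed its side, corrected the leading end with a push from the other side, and pushed the tail end straight in.

**Home check:** Both final pushes on the tail stalled at the expected place, with wrist forces of 24 and 26 N. The last picture fits put the rack's origin at bay y of about -50 to -51 mm; home is -50 mm.

**Residual skew:** The rack rests against the bay's +x wall at a slight angle. The fits disagreed (2.4° and 4.2°), and by eye it is about 2°. At 2°, the middle of the leading end would be about 0.6 mm off the stop.

**Corrections along the way:**
- The first side push shifted the rack more than it turned it, which is why the corrective push was needed.
- Some of the picture fits were off by one vial spacing. In those cases I used the pictures and the finger position instead.

**Bystanders and clearance:** Image matching showed no shift of the bottle, jar, beaker or post. The beaker's match was weak (0.76) because the arm partly hid it in the top view, but it stands upright in the scene view. The arm finished clear of everything, with no contact force.

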